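# Re-set the guide collar of a label-roll stand snug against a new roll

## Task

A new label roll has been hung on the spindle of the label stand, but the sliding guide still stands well clear of it. Loosen the guide's red thumb screw, slide the guide along the spindle gently (never hard enough to crush the edge of the labels) until it has pushed the roll home against the fixed back plate and both touch the roll with no end play, then tighten the thumb screw again, finger-tight as it was before, and let go. Leave everything else on the desk where it is.

Things in the scene. Friction and masses are not known exactly. Their poses are not given: they have to be found in the camera images.
- label_stand: The label-roll stand, fixed to the desk: white steel base 115 x 262 x 12 mm with two 56 mm wide uprights (93 mm high) at its y = +96 and -125 mm that carry a level 18 mm spindle along the stand's y axis, axis 85 mm above the desk. Origin: on the desk under the spindle; the base reaches from y = -145 to +117 mm. z up, x across the spindle.
- back_plate: Fixed back plate: an 80 mm grey disc on the spindle beside the upright. Origin: centre of its inner face (which looks to the stand's -y), on the spindle axis; axes as the stand's. The roll has to end up against this face.
- label_roll: White paper label roll, 90 mm diameter, about 60 mm wide (such rolls vary by a few mm, so the width is not to be relied on), 25 mm cardboard core, about 0.3 kg, hanging loosely on the spindle between the back plate and the guide: it can turn and slide along the spindle with a drag of a few newtons. Origin: centre of the roll, its y axis lies along the spindle. Begins 5 to 20 mm from the back plate. Over 15 N on its side crushes the label edges.
- guide: Sliding guide: grey 80 mm disc with a 72 mm felt-faced pressure ring on stiff springs before it (gives 1 mm per 8 N, 2.8 mm at most) and a black 32 mm hub behind it, ending 58 mm behind the felt face. Slides along the spindle only; drags with 2 to 3 N when loose. Origin: centre of the felt face (springs relaxed), on the spindle axis; axes as the stand's. Starts 10 to 45 mm from the roll.
- knob_center (a point): Middle of the red knurled round head of the thumb screw, 26 mm diameter and 20 mm high, axis vertical, with free room all round; 46 mm above the spindle axis (131 mm above the desk) and 43 mm behind the guide's felt face, towards the stand's -y. The hub's top is 30 mm below this point, the tops of the disc and roll 6 mm or so below it. Can be gripped from above with any yaw, turned, and used to push the guide along.
- thumb_screw (a joint): Turn of the thumb screw (rad): grows when turned counter-clockwise seen from above (loosening), falls when turned clockwise (tightening). Found tight, between 0 and 0.25. Its tip leaves the spindle at about 0.6; the guide is free from 0.75 on. Tight again below 0.35 (holds 20 N or so); forcing it below -0.5 strips it. Takes about 0.15 N m when loose and up to 0.35 N m when tight; it stays where it is left.
- spare_roll: Bystander: a smaller white label roll, 76 mm diameter, 50 mm high, on its end on the desk beyond the stand. Origin: centre of its underside.
- screwdriver: Bystander: blue-handled screwdriver, 170 mm, lying on the desk on the robot's side of the stand. Origin: under its middle.
- marker: Bystander: white marker pen with a black cap, 130 mm, lying beyond the -y end of the stand. Origin: under its middle.
- tape_roll: Bystander: roll of brown packing tape lying flat, 100 mm diameter, 48 mm high. Origin: centre of its underside.
- water_bottle: Bystander: green water bottle with blue cap, 70 mm diameter, 210 mm high. Origin: centre of its underside.
- parcel: Bystander: small cardboard parcel 130 x 100 x 75 mm. Origin: centre of its underside.
- scissors: Bystander: scissors with grey handles, about 190 mm long, lying flat. Origin: at the pivot, on the desk.

How it is judged:
By the outcome, as a careful person would: the job done as asked, in the order asked, and still so for the second after the job is handed in, with the robot touching nothing.
It also fails if it takes over 42 s, if anything falls off the work surface, if the arm or the gripper's body presses on something with over 40 N, if the wrist force passes 120 N, or if a joint passes its speed limit or range.

## Robot

A 6-joint arm with a two-finger parallel gripper is mounted at the origin on the work surface. World frame = base frame: x ahead of the robot, y to its left, z up, the work surface at z = 0. Lengths are in m, angles in rad, forces in N, time in s.
With the tool pointing down it reaches from about 0.35 to 0.925 m from the base axis. Payload 6.4 kg.
Tool frame: the origin (TCP) lies midway between the tips of the shut fingers; the grasp point (between the pads) lies 19 mm behind it (manip.tcp_to_grasp is the distance from the TCP to the grasp point, in m); z points along the fingers, y is the line along which they close (so a half turn about z gives the same grasp; the last joint's range is limited). The gripper opens to 94 mm and grips with 3 to 60 N. Pads are 16 mm wide; open, the fingers measure 119 mm over their backs; the gripper's body (75 mm by 177 mm) begins 78 mm behind the grasp point.
Start: joints at [1.143, 0.245, 1.558, -0, 1.339, -0.174], TCP at [0.163, 0.629, 0.175] pointing down, gripper open.
Joint ranges: [-3.13, 3.13], [-1.02, 2.26], [0.13, 2.54], [-0.95, 4.09], [0.21, 2.88], [-2.74, 2.74]. Speed limits (rad/s): [2.57, 2.57, 3.14, 3.14, 3.14, 3.14].

## Interface

Orientations are given as a rotation vector (axis times angle).
In Python, from workcell import manip gives the robot as it stands.
- The arm moves only by the tool jog_arm, never from a script. Its argument "plan" is a list of rows, each an object of numbers: "dx", "dy", "dz": the shift along the world's x, y, z in cm; "spin": the turn about the world's z in degrees. In form: [{"dx": .., "dy": .., "dz": .., "spin": ..}, ...]. A call has 1 to 20 rows; each row is the pose to reach, as a shift and turn from the pose commanded when the call began; what a row does not reach only later rows make up. A row lasts 1/12 s, in which the tool goes at most 41.7 mm and 7.16 degrees, less where a joint would pass 70% of its speed; a pose out of reach is approached as far as the arm can. A call with a gripper value outside its range is refused whole. "gripper" is the closure, from 0 (fully open) to 1 (shut), set as the call begins (left out, the last holds). The fingers move at their own pace and stop on an object; the grip force is fixed at half the most. Time passes only in rows, so rows that repeat a pose let the fingers close. It gives the time, the measured TCP pose, the force, the opening and the grip force at its end, in the units of the state.
- manip.get_state(): the state, without advancing time (a new reading comes with each control period).
- manip.camera(name): name is "scene" or "top" or "wrist"; returns a dict with "img" (480x640x3 uint8, red, green, blue), "z_map" (480x640 float32, m along the optical axis (not along the pixel's ray), 0 where there is no reading), "fov_y" (degrees; the focal length in pixels is half the picture's height over the tangent of half this angle, whatever the lens; pixels are square), "cx", "cy" (the principal point, pixels), "world_from_camera" (4x4, takes a point from camera to world coordinates); the wrist camera has in their place "T_tool_cam" (4x4, takes a point from camera to tool coordinates, whose origin is the TCP and whose axes are the flange's). Camera axes: x right, y down, z forward; pixel columns grow to the right and rows downward; lengths in m; the calibration is good to about 2 mm. A picture is of the moment at which its call begins: read the wrist's pose just before it.
- manip.close_job(): hands the job in; it is judged then, once.
The state is a dict: "clock": time; "joint_positions": joint angles; "qd": joint speeds; "tau": joint torques, N m; "position": TCP position; "orientation": TCP orientation; "force": force on the tool from outside, world axes, zero at the start; "moment": the same for the moment, N m; "finger_gap": opening from 0.0 (shut) to 1.0 (fully open); "grasp_force": force on a finger pad.
Only numpy, scipy, OpenCV 4.12 (cv2) and the standard library are available. Lean on these libraries where they do the work, as an engineer would, in place of code of your own. Each camera call takes 0.05 s, during which the arm holds its last target. There are 200 camera calls.

## Working session

There is one attempt and no reset: what is moved stays moved. The work goes in short steps, Python scripts to look and compute and a tool call to move; the robot and the scene stay as the last step left them, time stands still between calls to the robot, and variables do not carry over. Pictures are saved under pics/ and viewed, at most 11 in all, crops included, and the job is handed in when it is done.

Besides the shell and the picture viewer there is one more tool, called as name(argument=value, ...), one argument or row to a line, values as JSON. jog_arm: Moves the arm, as the interface text tells. Its arguments: {"type":"object","properties":{"plan":{"type":"array"},"gripper":{"type":"number"}},"required":["plan"]}

```bash
mkdir -p pics; cat > h.py <<'E'
import numpy as np,cv2
from scipy.spatial.transform import Rotation as R
from workcell import manip
def cam(n):
    s=manip.get_state(); c=manip.camera(n)
    if 'world_from_camera' in c: T=np.array(c['world_from_camera'])
    else:
        W=np.eye(4);W[:3,:3]=R.from_rotvec(s['orientation']).as_matrix();W[:3,3]=s['position'];T=W@np.array(c['T_tool_cam'])
    c['T']=T; c['f']=240/np.tan(np.radians(c['fov_y'])/2); return c
def pts(c):
    v,u=np.mgrid[:480,:640]; z=c['z_map']
    P=np.stack([(u-c['cx'])/c['f']*z,(v-c['cy'])/c['f']*z,z],-1)
    return P@c['T'][:3,:3].T+c['T'][:3,3]
def ray(c,u,v,h):
    d=c['T'][:3,:3]@np.array([(u-c['cx'])/c['f'],(v-c['cy'])/c['f'],1]);o=c['T'][:3,3]
    return o+d*(h-o[2])/d[2]
def red(c):
    q=cv2.cvtColor(c['img'],cv2.COLOR_RGB2HSV)
    m=((q[...,0]<8)|(q[...,0]>172))&(q[...,1]>150)&(q[...,2]>60)
    n,l,st,ce=cv2.connectedComponentsWithStats(m.astype('uint8'))
    return [(st[i].tolist(),ce[i],l==i) for i in range(1,n) if st[i,4]>20]
def save(c,n): cv2.imwrite('pics/'+n+'.png',cv2.cvtColor(c['img'],cv2.COLOR_RGB2BGR))
E
python3 - <<'E'
from h import *
for n in ('top','scene'):
    c=cam(n);save(c,n+'0');P=pts(c)
    for st,ce,m in red(c):
        mm=m&(c['z_map']>0); print(n,st,ce,np.median(P[mm],0),ray(c,*ce,.141))
s=manip.get_state();print(s)
E
```

```text
scene [265, 259, 14, 16, 142] [271.24647887 267.33802817] [ 0.5048263  -0.14423589  0.13887137] [ 0.50507481 -0.14452929  0.141     ]
{'clock': 0.1, 'joint_positions': array([ 1.14288837e+00,  2.45745935e-01,  1.55886653e+00, -2.57618477e-05,
        1.33866156e+00, -1.74078482e-01]), 'qd': array([-0.00083894, -0.00031425, -0.00432191,  0.00202523,  0.00062454,
        0.00160068]), 'tau': array([-4.35468075e-05, -4.16912627e+01, -3.15527487e+01,  6.86277822e-02,
        3.10485356e-02, -3.79394214e-05]), 'position': array([0.16296943, 0.62864476, 0.17356824]), 'orientation': array([-3.97575434e-01, -3.11585468e+00,  2.53364447e-03]), 'force': array([0.52984994, 0.18161865, 0.27138547]), 'moment': array([ 0.00015702, -0.00080551,  0.03483008]), 'grasp_force': 0.0, 'finger_gap': 1.0018752739957812}
```

View pics/top0.png

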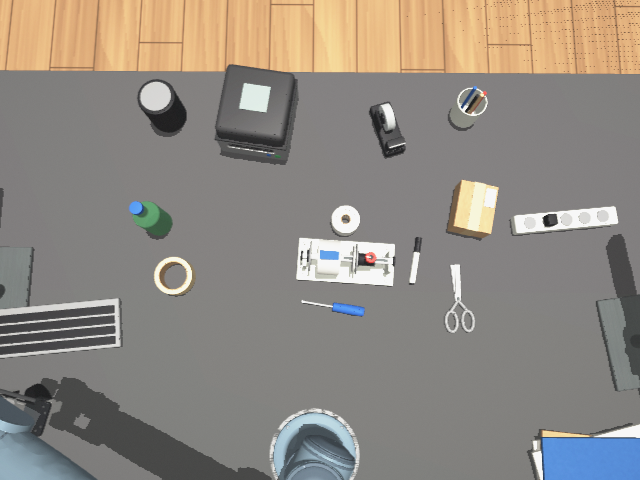

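View pics/scene0.png

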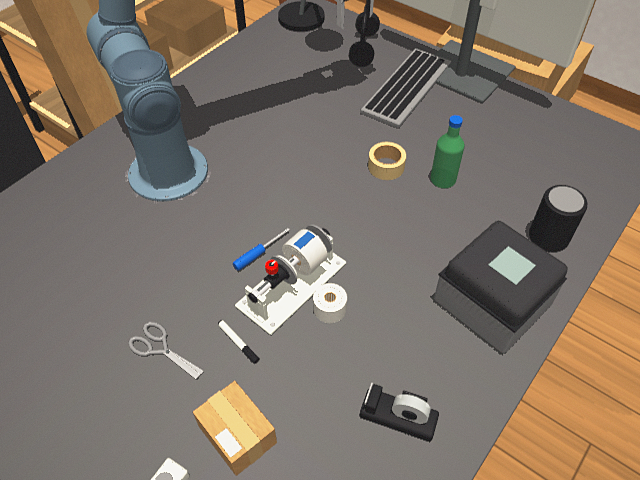

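The top view shows the stand at about (300–395, 240–285) with its red knob at (370, 258). The back plate is on the left, which is +y. The scene view shows the knob at (271, 267). Next I need the stand's yaw and the gaps.

```bash
python3 - <<'E'
from h import *
c=cam('top');P=pts(c);z=P[...,2]
near=(abs(P[...,0]-.5)<.13)&(abs(P[...,1]+.05)<.25)
hsv=cv2.cvtColor(c['img'],cv2.COLOR_RGB2HSV)
m=near&(z>.006)&(z<.02)&(hsv[...,2]>120)
q=P[m][:,:2];r=cv2.minAreaRect((q*1000).astype('float32'));print('base',r)
s=np.array(r[0])/1000
q=hsv;k=near&((q[...,0]<8)|(q[...,0]>172))&(q[...,1]>110)
v,u=np.nonzero(k);print('knob top',len(u),ray(c,u.mean(),v.mean(),.141))
# profile along the spindle
c2=cam('scene')
A=np.vstack([X[(abs(X[...,0]-.5)<.13)&(abs(X[...,1]+.05)<.25)&(X[...,2]>.1)] for X in (P,pts(c2))])
for y in np.arange(-.25,.12,.008):
    t=A[abs(A[:,1]-y)<.004]
    if len(t): print(round(y,3),len(t),t[:,2].max().round(3),np.median(t[:,0]).round(3))
o=manip.get_state()['orientation'];print(R.from_rotvec(o).as_matrix().round(3)); print(np.array(c['T_tool_cam']) if 'T_tool_cam' in c else manip.camera('wrist')['T_tool_cam'])
E
```

```text
base ((499.9521484375, -50.72438049316406), (497.940673828125, 259.30126953125), 89.91152954101562)
knob top 79 [ 0.49842683 -0.13550095  0.141     ]
-0.202 5 0.102 0.498
-0.194 2 0.101 0.48
-0.186 1 0.101 0.497
-0.17 1 0.101 0.5
-0.162 1 0.101 0.502
-0.154 49 0.145 0.502
-0.146 104 0.148 0.502
-0.138 99 0.15 0.504
-0.13 65 0.149 0.501
-0.122 28 0.145 0.502
-0.114 62 0.123 0.505
-0.106 220 0.13 0.505
-0.098 101 0.128 0.507
-0.09 3 0.112 0.476
-0.082 1 0.1 0.505
-0.074 1 0.1 0.502
-0.066 187 0.13 0.514
-0.058 229 0.134 0.507
-0.05 193 0.132 0.511
-0.042 204 0.135 0.512
-0.034 195 0.136 0.512
-0.026 200 0.132 0.512
-0.018 206 0.134 0.51
-0.01 168 0.131 0.509
-0.002 6 0.114 0.474
0.006 69 0.127 0.522
0.014 153 0.131 0.507
0.022 12 0.108 0.511
0.03 3 0.103 0.514
0.038 3 0.102 0.512
[[-0.968  0.251 -0.   ]
 [ 0.251  0.968 -0.001]
 [ 0.    -0.001 -1.   ]]
[[ 3.71715460e-04 -9.69356484e-01 -2.45658033e-01  7.09868751e-02]
 [ 9.99999614e-01  1.64612196e-04  8.63588358e-04 -3.90999369e-04]
 [-7.96686666e-04 -2.45658259e-01  9.69356170e-01 -2.10325830e-01]
 [ 0.00000000e+00  0.00000000e+00  0.00000000e+00  1.00000000e+00]]
```

jog_arm(
  plan=[
    {"dx": 22,"dy": -30,"dz": 5,"spin": -50},
    {"dx": 22,"dy": -30,"dz": 5,"spin": -50},
    {"dx": 22,"dy": -30,"dz": 5,"spin": -50},
    {"dx": 22,"dy": -30,"dz": 5,"spin": -50},
    {"dx": 22,"dy": -30,"dz": 5,"spin": -50},
    {"dx": 22,"dy": -30,"dz": 5,"spin": -50},
    {"dx": 22,"dy": -30,"dz": 5,"spin": -50},
    {"dx": 22,"dy": -30,"dz": 5,"spin": -50},
    {"dx": 33.7,"dy": -76.9,"dz": 5,"spin": -103},
    {"dx": 33.7,"dy": -76.9,"dz": 5,"spin": -103},
    {"dx": 33.7,"dy": -76.9,"dz": 5,"spin": -103},
    {"dx": 33.7,"dy": -76.9,"dz": 5,"spin": -103},
    {"dx": 33.7,"dy": -76.9,"dz": 5,"spin": -103},
    {"dx": 33.7,"dy": -76.9,"dz": 5,"spin": -103},
    {"dx": 33.7,"dy": -76.9,"dz": 5,"spin": -103},
    {"dx": 33.7,"dy": -76.9,"dz": 5,"spin": -103},
    {"dx": 33.7,"dy": -76.9,"dz": 5,"spin": -103},
    {"dx": 33.7,"dy": -76.9,"dz": 5,"spin": -103},
    {"dx": 33.7,"dy": -76.9,"dz": 5,"spin": -103},
    {"dx": 33.7,"dy": -76.9,"dz": 5,"spin": -103},
  ],
)

```text
clock: 1.92
position: [0.4942, -0.1207, 0.2244]
orientation: [2.687, 1.628, 0.001]
force: [0.4, 0.8, -0.2]
finger_gap: 1.0
grasp_force: 0.0
```

jog_arm(
  plan=[
    {"dx": 0,"dy": 0,"dz": 0,"spin": 0},
    {"dx": 0,"dy": 0,"dz": 0,"spin": 0},
    {"dx": 0,"dy": 0,"dz": 0,"spin": 0},
  ],
)

```text
clock: 2.17
position: [0.4939, -0.118, 0.224]
orientation: [-2.686, -1.628, 0.0]
force: [-0.1, 0.1, 0.1]
finger_gap: 1.001
grasp_force: 0.0
```

```bash
python3 - <<'E'
from h import *
s=manip.get_state();print(s['joint_positions'],np.degrees(np.arctan2(*R.from_rotvec(s['orientation']).as_matrix()[1::-1,1])))
c=cam('wrist');save(c,'w0');P=pts(c)
for st,ce,m in red(c):
    mm=m&(c['z_map']>0); print(st,ce,np.median(P[mm],0),P[mm][:,2].max(),ray(c,*ce,.141))
    top=m&(P[...,2]>.137)
    v,u=np.nonzero(top)
    (x,y),r=cv2.minEnclosingCircle(np.stack([u,v],1).astype('float32')); print(len(u),x,y,r,ray(c,x,y,.141))
E
```

```text
[-4.58393806e-01 -1.33750635e-01  1.86204132e+00  3.62220476e-04
  1.41419388e+00  2.24192155e-02] -27.551794121030646
[323, 230, 31, 37, 651] [338.3609831  246.87864823] [ 0.50323095 -0.13443674  0.14073203] 0.14310141116104708 [ 0.50244074 -0.13466764  0.141     ]
524 338.558837890625 249.9705810546875 16.035587310791016 [ 0.50135994 -0.13717684  0.141     ]
```

View pics/w0.png

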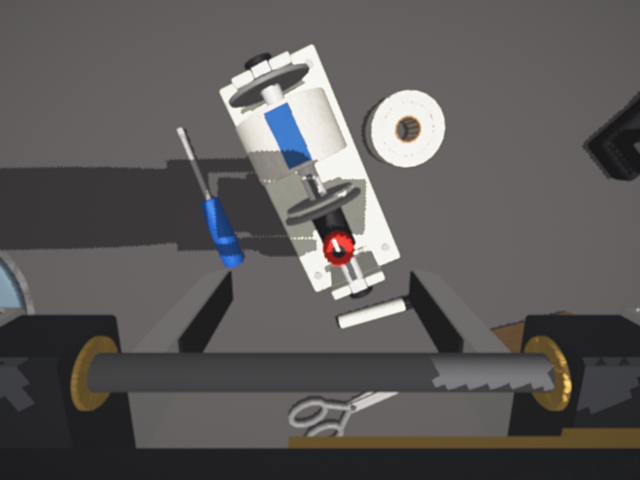

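The wrist view shows the knob at (338, 250) and the roll between the back plate, upper left, and the guide disc at (323, 203). The knob is at about (0.5015, -0.138). I'll descend now.

jog_arm(
  plan=[
    {"dx": 0.75,"dy": -2.0,"dz": -3},
    {"dx": 0.75,"dy": -2.0,"dz": -5},
    {"dx": 0.75,"dy": -2.0,"dz": -7.5},
    {"dx": 0.75,"dy": -2.0,"dz": -9},
    {"dx": 0.75,"dy": -2.0,"dz": -10.2},
    {"dx": 0.75,"dy": -2.0,"dz": -10.7},
    {"dx": 0.75,"dy": -2.0,"dz": -10.7},
    {"dx": 0.75,"dy": -2.0,"dz": -10.7},
  ],
)

```text
validation failed for argument at $.pl...
```

```bash
python3 - <<'E'
from h import *
s=manip.get_state();print(s['position'],s['force'])
c=cam('wrist');save(c,'w1');P=pts(c)
for st,ce,m in red(c):
    top=m&(P[...,2]>.138); v,u=np.nonzero(top)
    if len(u)<50: continue
    (x,y),r=cv2.minEnclosingCircle(np.stack([u,v],1).astype('float32')); print(st,len(u),x,y,r,ray(c,x,y,.141))
E
```

```text
[ 0.49389968 -0.11744264  0.22412624] [ 1.10328178 -0.31065994 -0.14832812]
[324, 231, 30, 36, 657] 510 338.7060852050781 250.41053771972656 15.665725708007812 [ 0.50135065 -0.1370475   0.141     ]
```

View pics/w1.png

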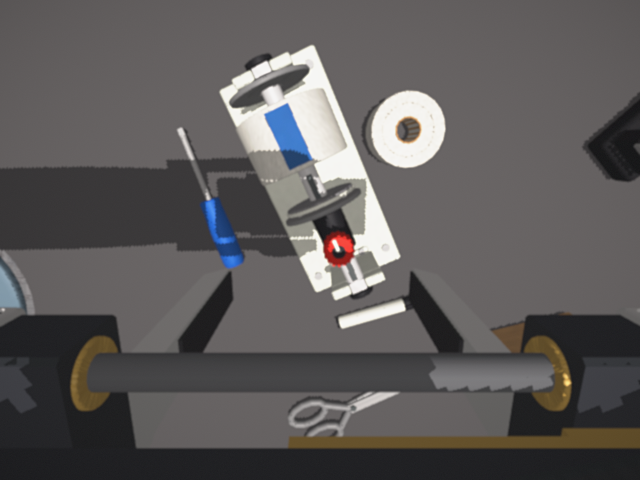

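The call was refused because every row needs all four keys, so the arm hasn't moved and the view is the same. I'll resend it with spin included.

jog_arm(
  plan=[
    {"dx": 0.75,"dy": -2.0,"dz": -3,"spin": 0},
    {"dx": 0.75,"dy": -2.0,"dz": -5,"spin": 0},
    {"dx": 0.75,"dy": -2.0,"dz": -7.5,"spin": 0},
    {"dx": 0.75,"dy": -2.0,"dz": -9,"spin": 0},
    {"dx": 0.75,"dy": -2.0,"dz": -10.2,"spin": 0},
    {"dx": 0.75,"dy": -2.0,"dz": -10.7,"spin": 0},
    {"dx": 0.75,"dy": -2.0,"dz": -10.7,"spin": 0},
    {"dx": 0.75,"dy": -2.0,"dz": -10.7,"spin": 0},
  ],
)

```text
clock: 2.93
position: [0.5022, -0.1382, 0.1182]
orientation: [2.685, 1.629, 0.001]
force: [0.6, -0.6, -0.3]
finger_gap: 1.003
grasp_force: 0.0
```

```bash
python3 - <<'E'
from h import *
s=manip.get_state();print(s['position'],s['force'])
c=cam('wrist');save(c,'w2');P=pts(c)
for st,ce,m in red(c):
    top=m&(P[...,2]>.138); v,u=np.nonzero(top)
    if len(u)<50: continue
    (x,y),r=cv2.minEnclosingCircle(np.stack([u,v],1).astype('float32')); print(st,len(u),x,y,r,ray(c,x,y,.141))
E
```

```text
[ 0.50223952 -0.13816634  0.11817828] [ 0.63313675 -0.55728125 -0.28204917]
[294, 247, 48, 55, 1610] 1268 317.3970642089844 276.3970642089844 24.96637535095215 [ 0.50167183 -0.13599309  0.141     ]
```

View pics/w2.png

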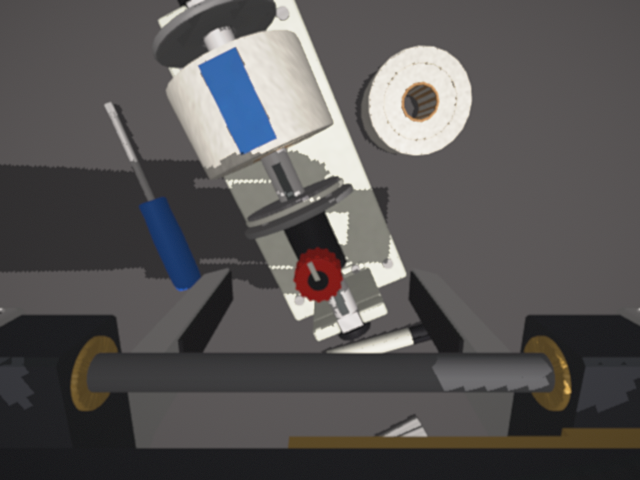

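The knob is centred between the fingers at (317, 276), and its pointer mark is visible, pointing up-left. I'll close on it.

jog_arm(
  plan=[
    {"dx": -0.05,"dy": 0.15,"dz": 0,"spin": 0},
    {"dx": -0.05,"dy": 0.15,"dz": 0,"spin": 0},
    {"dx": -0.05,"dy": 0.15,"dz": 0,"spin": 0},
    {"dx": -0.05,"dy": 0.15,"dz": 0,"spin": 0},
    {"dx": -0.05,"dy": 0.15,"dz": 0,"spin": 0},
    {"dx": -0.05,"dy": 0.15,"dz": 0,"spin": 0},
    {"dx": -0.05,"dy": 0.15,"dz": 0,"spin": 0},
    {"dx": -0.05,"dy": 0.15,"dz": 0,"spin": 0},
    {"dx": -0.05,"dy": 0.15,"dz": 0,"spin": 0},
    {"dx": -0.05,"dy": 0.15,"dz": 0,"spin": 0},
  ],
  gripper=1,
)

```text
clock: 3.82
position: [0.5012, -0.137, 0.1173]
orientation: [-2.686, -1.629, 0.0]
force: [-0.6, 0.5, -0.4]
finger_gap: 0.327
grasp_force: 0.0
```

jog_arm(
  plan=[
    {"dx": 0,"dy": 0,"dz": 0,"spin": 0},
    {"dx": 0,"dy": 0,"dz": 0,"spin": 0},
    {"dx": 0,"dy": 0,"dz": 0,"spin": 0},
    {"dx": 0,"dy": 0,"dz": 0,"spin": 0},
    {"dx": 0,"dy": 0,"dz": 0,"spin": 0},
  ],
)

```text
clock: 4.23
position: [0.5012, -0.137, 0.1173]
orientation: [2.686, 1.629, -0.0]
force: [-0.4, 0.7, 0.6]
finger_gap: 0.007
grasp_force: 0.0
```

```bash
python3 - <<'E'
from h import *
s=manip.get_state();print(s['position'],s['force'],s['finger_gap'],s['grasp_force'])
c=cam('wrist');save(c,'w3');P=pts(c)
for st,ce,m in red(c): print(st,ce,np.median(P[m],0))
E
```

```text
[ 0.50118367 -0.13695198  0.11731861] [-0.37132862  0.72268071  0.64784965] 0.006741033881624452 0.0
[298, 249, 45, 24, 697] [321.07173601 260.77618364] [ 0.5068357  -0.12825407  0.13818193]
[319, 292, 3, 12, 31] [320.09677419 297.90322581] [ 0.4969902  -0.14544299  0.14137165]
```

View pics/w3.png

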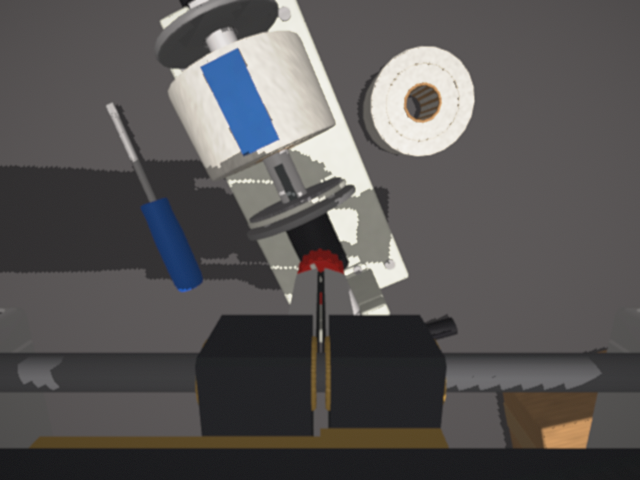

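The fingers shut without holding the knob. Part of the red head shows at rows 249–273, with the fingers at (320, 300). I'll check the fingertip depth against the knob.

```bash
python3 - <<'E'
from h import *
s=manip.get_state()
c=cam('wrist');P=pts(c)
for v in range(244,330,5):
    print(v,[(P[v,u]*1000).round().astype(int).tolist() for u in (305,314,320,330)], c['img'][v,314],c['img'][v,330])
E
```

```text
244 [[497, -124, 101], [502, -127, 101], [505, -129, 100], [511, -132, 98]] [29 28 30] [26 26 28]
249 [[495, -127, 99], [500, -130, 100], [507, -126, 123], [510, -135, 99]] [33 28 30] [30 23 25]
254 [[493, -130, 99], [503, -125, 128], [507, -125, 135], [512, -129, 131]] [101  25  22] [98 24 22]
259 [[498, -125, 130], [503, -126, 138], [506, -127, 139], [511, -129, 140]] [102  25  24] [117  25  22]
264 [[498, -125, 139], [502, -127, 141], [505, -129, 140], [510, -131, 142]] [132  98  93] [129  28  25]
269 [[497, -128, 141], [503, -127, 150], [504, -131, 142], [509, -134, 141]] [111 109 107] [121  63  62]
274 [[499, -125, 157], [503, -127, 158], [505, -130, 153], [510, -131, 157]] [100  97  96] [99 96 96]
279 [[499, -126, 164], [503, -128, 163], [505, -130, 160], [510, -131, 163]] [100  97  97] [99 97 95]
284 [[499, -125, 171], [503, -127, 171], [505, -130, 166], [510, -131, 171]] [99 97 96] [99 96 95]
289 [[500, -126, 177], [503, -128, 177], [505, -130, 174], [509, -131, 177]] [99 96 96] [99 97 95]
294 [[499, -126, 182], [503, -128, 182], [504, -131, 176], [509, -131, 183]] [100  97  97] [98 95 95]
299 [[500, -126, 188], [503, -127, 188], [503, -134, 175], [509, -131, 187]] [99 97 96] [99 96 95]
304 [[500, -126, 193], [503, -128, 193], [502, -135, 177], [509, -131, 192]] [99 96 95] [99 96 95]
309 [[500, -126, 198], [503, -128, 197], [501, -137, 177], [509, -131, 197]] [99 96 95] [99 96 96]
314 [[500, -126, 202], [504, -128, 202], [500, -139, 177], [509, -131, 202]] [96 93 93] [77 74 75]
319 [[514, -106, 254], [503, -128, 206], [499, -141, 178], [518, -109, 252]] [93 90 89] [29 29 31]
324 [[514, -106, 256], [504, -127, 211], [498, -143, 180], [519, -109, 256]] [91 90 89] [29 29 32]
329 [[514, -106, 257], [504, -128, 214], [475, -187, 92], [519, -108, 259]] [93 90 90] [28 29 31]
```

jog_arm(
  plan=[
    {"dx": 0,"dy": 0,"dz": 1,"spin": 0},
    {"dx": 0,"dy": 0,"dz": 2.5,"spin": 0},
    {"dx": 0,"dy": 0,"dz": 4,"spin": 0},
    {"dx": 0,"dy": 0,"dz": 4,"spin": 0},
    {"dx": 0,"dy": 0,"dz": 4,"spin": 0},
  ],
)

```text
clock: 4.75
position: [0.5019, -0.1373, 0.1585]
orientation: [2.684, 1.628, 0.002]
force: [-0.6, -0.3, 0.1]
finger_gap: 0.004
grasp_force: 0.0
```

```bash
python3 - <<'E'
from h import *
s=manip.get_state();W=R.from_rotvec(s['orientation']).as_matrix();print(s['position'])
c=cam('wrist');save(c,'w4');P=pts(c)
L=(P-s['position'])@W   # tool coords
m=(abs(L[...,1])<.03)&(abs(L[...,0])<.012)&(L[...,2]>-.09)&(c['z_map']>0)
for v in range(235,330,4):
    q=L[v][m[v]]
    if len(q): print(v,len(q),(np.median(q,0)*1000).round(),c['img'][v,310])
for st,ce,mm in red(c): print(st,ce,np.median(P[mm],0))
E
```

```text
[ 0.50191895 -0.1373189   0.15854417]
235 39 [ 5. -4. 60.] [76 26 27]
239 38 [ 9. -1. 31.] [106  25  22]
243 43 [ 9.  1. 20.] [126  35  33]
247 43 [ 7.  1. 17.] [136  67  63]
251 42 [ 5.  0. 17.] [134  26  23]
255 40 [ 2. -0. 17.] [126  29  25]
259 41 [-1. -1. 17.] [103  28  27]
263 38 [-4. -0. 17.] [124  27  24]
267 37 [-7. -1. 17.] [134  29  24]
271 30 [  9.  -0. -35.] [105  97  96]
275 48 [  9.   0. -41.] [103 100  99]
279 50 [  9.   0. -47.] [102 100  99]
283 51 [  9.   0. -52.] [102 100  99]
287 54 [  9.   0. -57.] [102 100  99]
291 56 [  9.   0. -62.] [102  99  99]
295 58 [  9.   0. -66.] [103 100  99]
299 60 [  9.   0. -70.] [102  99  98]
303 59 [  9.   0. -75.] [102  99  98]
307 62 [  9.   0. -78.] [102  99  98]
311 64 [  9.   0. -82.] [102  99  98]
315 14 [  8.   0. -82.] [51 51 51]
319 14 [  8.   0. -85.] [30 31 34]
323 10 [  8.   0. -89.] [30 30 33]
[300, 233, 39, 44, 939] [319.46112886 251.22896699] [ 0.50534498 -0.13272592  0.14080205]
```

View pics/w4.png

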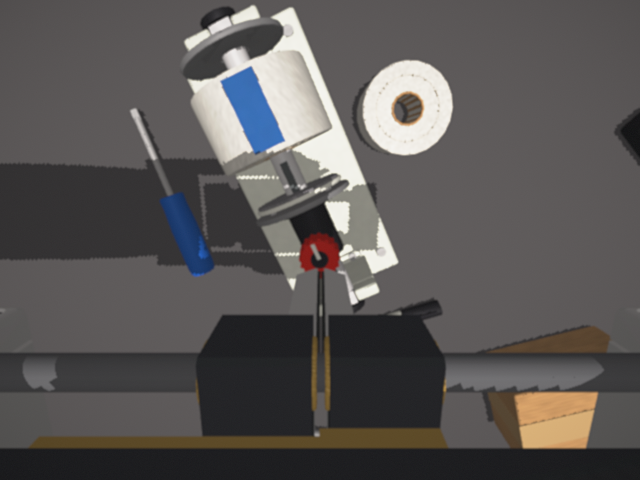

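The closed fingertips appear about 34 mm above the reported TCP, at (320, 269), with the whole knob visible below them. So they closed above the knob. I'll check the stated tool offset, then open and go about 33 mm lower.

```bash
python3 -c "
from workcell import manip
print(manip.tcp_to_grasp,[a for a in dir(manip) if a[0]!='_'])"
```

```text
0.0188 ['IKError', 'camera', 'close_job', 'get_state', 'tcp_to_grasp']
```

jog_arm(
  plan=[
    {"dx": 0,"dy": 0,"dz": 0,"spin": 0},
    {"dx": 0,"dy": 0,"dz": 0,"spin": 0},
    {"dx": 0,"dy": 0,"dz": 0,"spin": 0},
    {"dx": 0,"dy": 0,"dz": 0,"spin": 0},
    {"dx": 0,"dy": 0,"dz": 0,"spin": 0},
    {"dx": 0,"dy": 0,"dz": 0,"spin": 0},
    {"dx": 0,"dy": 0,"dz": 0,"spin": 0},
    {"dx": 0,"dy": 0,"dz": 0,"spin": 0},
    {"dx": 0,"dy": 0,"dz": -1,"spin": 0},
    {"dx": 0,"dy": 0,"dz": -2,"spin": 0},
    {"dx": 0,"dy": 0,"dz": -3,"spin": 0},
    {"dx": 0,"dy": 0,"dz": -4,"spin": 0},
    {"dx": 0,"dy": 0,"dz": -4.5,"spin": 0},
    {"dx": 0,"dy": 0,"dz": -5,"spin": 0},
    {"dx": 0,"dy": 0,"dz": -5.5,"spin": 0},
    {"dx": 0,"dy": 0,"dz": -5.5,"spin": 0},
  ],
  gripper=0.2,
)

```text
clock: 6.13
position: [0.5006, -0.1367, 0.1012]
orientation: [-2.685, -1.628, 0.001]
force: [1.2, 0.8, -0.6]
finger_gap: 0.799
grasp_force: 0.0
```

jog_arm(
  plan=[
    {"dx": 0.05,"dy": 0,"dz": -0.6,"spin": 0},
    {"dx": 0.05,"dy": 0,"dz": -1.2,"spin": 0},
    {"dx": 0.05,"dy": 0,"dz": -1.7,"spin": 0},
    {"dx": 0.05,"dy": 0,"dz": -1.7,"spin": 0},
  ],
)

```text
clock: 6.47
position: [0.5009, -0.1365, 0.084]
orientation: [-2.685, -1.628, 0.002]
force: [-0.4, -0.1, 0.3]
finger_gap: 0.802
grasp_force: 0.0
```

jog_arm(
  plan=[
    {"dx": 0,"dy": 0,"dz": 0,"spin": 0},
    {"dx": 0,"dy": 0,"dz": 0,"spin": 0},
    {"dx": 0,"dy": 0,"dz": 0,"spin": 0},
    {"dx": 0,"dy": 0,"dz": 0,"spin": 0},
    {"dx": 0,"dy": 0,"dz": 0,"spin": 0},
    {"dx": 0,"dy": 0,"dz": 0,"spin": 0},
    {"dx": 0,"dy": 0,"dz": 0,"spin": 0},
    {"dx": 0,"dy": 0,"dz": 0,"spin": 0},
    {"dx": 0,"dy": 0,"dz": 0,"spin": 0},
    {"dx": 0,"dy": 0,"dz": 0,"spin": 0},
    {"dx": 0,"dy": 0,"dz": 0,"spin": 0},
    {"dx": 0,"dy": 0,"dz": 0,"spin": 0},
  ],
  gripper=1,
)

```text
clock: 7.47
position: [0.5013, -0.1368, 0.0853]
orientation: [-2.686, -1.629, 0.001]
force: [-2.7, 1.5, 3.6]
finger_gap: 0.269
grasp_force: 30.0
```

Gripped: the opening is 25 mm with 30 N on the pads. Now I'll loosen it, counter-clockwise.

jog_arm(
  plan=[
    {"dx": 0,"dy": 0,"dz": 0,"spin": 4},
    {"dx": 0,"dy": 0,"dz": 0,"spin": 8},
    {"dx": 0,"dy": 0,"dz": 0,"spin": 12},
    {"dx": 0,"dy": 0,"dz": 0,"spin": 16},
    {"dx": 0,"dy": 0,"dz": 0,"spin": 20},
    {"dx": 0,"dy": 0,"dz": 0,"spin": 24},
    {"dx": 0,"dy": 0,"dz": 0,"spin": 28},
    {"dx": 0,"dy": 0,"dz": 0,"spin": 32},
    {"dx": 0,"dy": 0,"dz": 0,"spin": 36},
    {"dx": 0,"dy": 0,"dz": 0,"spin": 40},
    {"dx": 0,"dy": 0,"dz": 0,"spin": 44},
    {"dx": 0,"dy": 0,"dz": 0,"spin": 48},
    {"dx": 0,"dy": 0,"dz": 0,"spin": 51},
    {"dx": 0,"dy": 0,"dz": 0,"spin": 51},
    {"dx": 0,"dy": 0,"dz": 0,"spin": 51},
  ],
)

```text
clock: 8.72
position: [0.5004, -0.1376, 0.0853]
orientation: [-1.722, -2.625, 0.004]
force: [-6.4, -1.0, 5.2]
finger_gap: 0.269
grasp_force: 30.0
```

```bash
python3 - <<'E'
from h import *
s=manip.get_state();print(s['position'],s['force'],s['moment'],np.degrees(np.arctan2(*R.from_rotvec(s['orientation']).as_matrix()[1::-1,1])))
c=cam('wrist');save(c,'w5');P=pts(c);z=P[...,2]
# gaps along the spindle: stand frame yaw -3 deg; points near axis top
a=np.radians(-3);d=np.array([-np.sin(a),np.cos(a)]);n=np.array([np.cos(a),np.sin(a)])
Q=P[...,:2]-s['position'][:2];y=Q@d;x=Q@n
for lo in np.arange(.0,.18,.004):
    m=(abs(x)<.02)&(y>=lo)&(y<lo+.004)&(z>.0)
    if m.sum(): print(round(lo*1000),m.sum(),np.percentile(z[m],[50,98]).round(3))
E
```

```text
[ 0.50036249 -0.13761295  0.08533145] [-6.43205519 -0.9696831   5.17407413] [-0.30717022  1.35687584 -0.02947038] 23.47699206226265
0 2303 [0.157 0.227]
4 1248 [0.141 0.233]
8 1628 [0.14  0.242]
12 2578 [0.187 0.251]
16 4512 [0.24  0.252]
20 4689 [0.24  0.252]
24 5249 [0.238 0.252]
28 5307 [0.238 0.252]
32 4845 [0.238 0.252]
36 4347 [0.235 0.238]
40 4047 [0.229 0.238]
44 1178 [0.226 0.238]
48 352 [0.091 0.095]
52 357 [0.091 0.095]
56 358 [0.091 0.095]
60 360 [0.091 0.095]
64 370 [0.091 0.095]
68 373 [0.091 0.095]
72 1039 [0.11  0.127]
76 772 [0.125 0.128]
80 777 [0.126 0.128]
84 779 [0.126 0.128]
88 801 [0.126 0.128]
92 819 [0.126 0.128]
96 823 [0.126 0.128]
100 854 [0.126 0.128]
104 851 [0.126 0.128]
108 873 [0.126 0.128]
112 890 [0.126 0.128]
116 904 [0.126 0.128]
120 910 [0.126 0.128]
124 905 [0.126 0.128]
128 703 [0.125 0.127]
140 5 [0.094 0.095]
144 274 [0.093 0.095]
148 2754 [0.103 0.124]
152 82 [0.121 0.124]
```

View pics/w5.png

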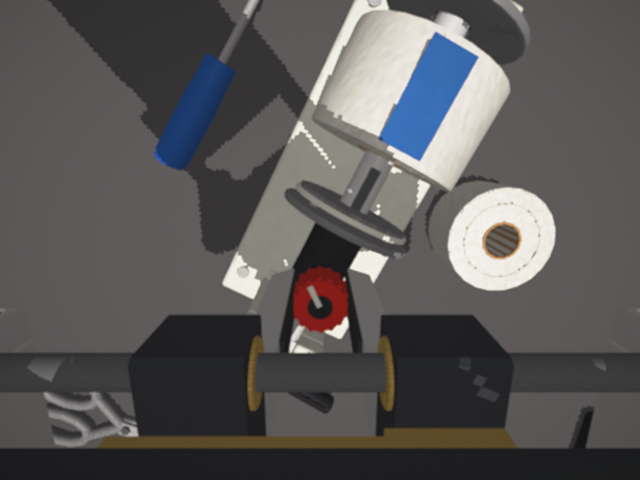

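The knob turned with the fingers: its mark at (315, 297) has kept its place relative to the gripper over 51°. The gaps are about 30 mm from guide to roll and 15 mm from roll to plate. I'll slide it now.

jog_arm(
  plan=[
    {"dx": 0.01,"dy": 0.2,"dz": 0,"spin": 0},
    {"dx": 0.02,"dy": 0.4,"dz": 0,"spin": 0},
    {"dx": 0.03,"dy": 0.6,"dz": 0,"spin": 0},
    {"dx": 0.04,"dy": 0.8,"dz": 0,"spin": 0},
    {"dx": 0.05,"dy": 1.0,"dz": 0,"spin": 0},
    {"dx": 0.06,"dy": 1.2,"dz": 0,"spin": 0},
  ],
)

```text
clock: 9.27
position: [0.5011, -0.1255, 0.0853]
orientation: [-1.722, -2.625, 0.004]
force: [-7.4, -1.4, 4.7]
finger_gap: 0.268
grasp_force: 30.0
```

jog_arm(
  plan=[
    {"dx": 0.0,"dy": 0.2,"dz": 0,"spin": 0},
    {"dx": 0.01,"dy": 0.4,"dz": 0,"spin": 0},
    {"dx": 0.02,"dy": 0.6,"dz": 0,"spin": 0},
    {"dx": 0.03,"dy": 0.8,"dz": 0,"spin": 0},
    {"dx": 0.04,"dy": 1.0,"dz": 0,"spin": 0},
    {"dx": 0.05,"dy": 1.2,"dz": 0,"spin": 0},
  ],
)

```text
clock: 9.77
position: [0.5018, -0.1135, 0.0853]
orientation: [-1.722, -2.626, 0.004]
force: [-6.9, -1.7, 3.9]
finger_gap: 0.27
grasp_force: 30.0
```

jog_arm(
  plan=[
    {"dx": 0.0,"dy": 0.1,"dz": 0,"spin": 0},
    {"dx": 0.01,"dy": 0.2,"dz": 0,"spin": 0},
    {"dx": 0.01,"dy": 0.3,"dz": 0,"spin": 0},
    {"dx": 0.02,"dy": 0.4,"dz": 0,"spin": 0},
    {"dx": 0.02,"dy": 0.5,"dz": 0,"spin": 0},
    {"dx": 0.03,"dy": 0.6,"dz": 0,"spin": 0},
    {"dx": 0.03,"dy": 0.7,"dz": 0,"spin": 0},
    {"dx": 0.04,"dy": 0.8,"dz": 0,"spin": 0},
  ],
)

```text
clock: 10.43
position: [0.5023, -0.1056, 0.0853]
orientation: [-1.722, -2.626, 0.004]
force: [-5.3, -2.1, 4.3]
finger_gap: 0.27
grasp_force: 30.0
```

jog_arm(
  plan=[
    {"dx": 0.0,"dy": 0.1,"dz": 0,"spin": 0},
    {"dx": 0.01,"dy": 0.2,"dz": 0,"spin": 0},
    {"dx": 0.01,"dy": 0.3,"dz": 0,"spin": 0},
    {"dx": 0.02,"dy": 0.4,"dz": 0,"spin": 0},
  ],
)

```text
clock: 10.77
position: [0.5025, -0.1022, 0.0854]
orientation: [-1.723, -2.626, 0.005]
force: [-6.1, -4.2, 3.4]
finger_gap: 0.27
grasp_force: 30.0
```

jog_arm(
  plan=[
    {"dx": 0.0,"dy": 0.1,"dz": 0,"spin": 0},
    {"dx": 0.01,"dy": 0.2,"dz": 0,"spin": 0},
    {"dx": 0.01,"dy": 0.3,"dz": 0,"spin": 0},
    {"dx": 0.02,"dy": 0.4,"dz": 0,"spin": 0},
    {"dx": 0.02,"dy": 0.5,"dz": 0,"spin": 0},
  ],
)

```text
clock: 11.18
position: [0.5028, -0.0973, 0.0854]
orientation: [-1.723, -2.627, 0.005]
force: [-6.0, -3.8, 2.9]
finger_gap: 0.268
grasp_force: 30.0
```

jog_arm(
  plan=[
    {"dx": 0.0,"dy": 0.05,"dz": 0,"spin": 0},
    {"dx": 0.01,"dy": 0.1,"dz": 0,"spin": 0},
    {"dx": 0.01,"dy": 0.15,"dz": 0,"spin": 0},
    {"dx": 0.01,"dy": 0.2,"dz": 0,"spin": 0},
  ],
)

```text
clock: 11.52
position: [0.5029, -0.0953, 0.0854]
orientation: [-1.723, -2.627, 0.005]
force: [-5.5, -3.6, 3.7]
finger_gap: 0.27
grasp_force: 30.0
```

Travel so far is 42 mm, with contact expected at about 45 mm. I'll take small steps.

jog_arm(
  plan=[
    {"dx": 0.0,"dy": 0.05,"dz": 0,"spin": 0},
    {"dx": 0.01,"dy": 0.1,"dz": 0,"spin": 0},
  ],
)

```text
clock: 11.68
position: [0.503, -0.0943, 0.0854]
orientation: [-1.723, -2.627, 0.005]
force: [-6.1, -4.0, 3.9]
finger_gap: 0.268
grasp_force: 30.0
```

jog_arm(
  plan=[
    {"dx": 0.0,"dy": 0.04,"dz": 0,"spin": 0},
    {"dx": 0.0,"dy": 0.07,"dz": 0,"spin": 0},
  ],
)

```text
clock: 11.85
position: [0.503, -0.0935, 0.0854]
orientation: [-1.723, -2.627, 0.005]
force: [-5.0, -3.8, 3.9]
finger_gap: 0.27
grasp_force: 30.0
```

jog_arm(
  plan=[
    {"dx": 0.0,"dy": 0.03,"dz": 0,"spin": 0},
    {"dx": 0.0,"dy": 0.05,"dz": 0,"spin": 0},
  ],
)

```text
clock: 12.02
position: [0.503, -0.093, 0.0853]
orientation: [-1.723, -2.627, 0.005]
force: [-6.2, -3.6, 2.5]
finger_gap: 0.268
grasp_force: 30.0
```

jog_arm(
  plan=[
    {"dx": 0.0,"dy": 0.04,"dz": 0,"spin": 0},
    {"dx": 0.0,"dy": 0.07,"dz": 0,"spin": 0},
  ],
)

```text
clock: 12.18
position: [0.5031, -0.0923, 0.0854]
orientation: [-1.723, -2.627, 0.005]
force: [-4.4, -3.2, 2.8]
finger_gap: 0.268
grasp_force: 30.0
```

jog_arm(
  plan=[
    {"dx": 0.0,"dy": 0.03,"dz": 0,"spin": 0},
    {"dx": 0.0,"dy": 0.06,"dz": 0,"spin": 0},
  ],
)

```text
clock: 12.35
position: [0.5031, -0.0918, 0.0854]
orientation: [1.723, 2.627, -0.005]
force: [-5.0, -4.4, 2.8]
finger_gap: 0.269
grasp_force: 30.0
```

jog_arm(
  plan=[
    {"dx": 0.0,"dy": 0.03,"dz": 0,"spin": 0},
    {"dx": 0.0,"dy": 0.05,"dz": 0,"spin": 0},
  ],
)

```text
clock: 12.52
position: [0.5032, -0.0913, 0.0854]
orientation: [1.723, 2.627, -0.005]
force: [-5.2, -4.0, 2.2]
finger_gap: 0.27
grasp_force: 30.0
```

```bash
python3 - <<'E'
from h import *
s=manip.get_state();c=cam('wrist');P=pts(c);z=P[...,2]
a=np.radians(-3);d=np.array([-np.sin(a),np.cos(a)]);n=np.array([np.cos(a),np.sin(a)])
Q=P[...,:2]-s['position'][:2];y=Q@d;x=Q@n
for lo in list(range(36,50,2))+list(range(80,112,1)):
    m=(abs(x)<.015)&(y*1000>=lo)&(y*1000<lo+1)&(z>0)&(z<.16)
    if m.sum(): print(lo,m.sum(),np.percentile(z[m],[5,50,98]).round(3))
E
```

```text
36 67 [0.118 0.12  0.122]
38 114 [0.118 0.12  0.122]
40 72 [0.116 0.118 0.12 ]
42 121 [0.123 0.125 0.127]
44 127 [0.123 0.126 0.127]
46 130 [0.124 0.127 0.128]
48 127 [0.124 0.126 0.128]
80 147 [0.124 0.126 0.128]
81 150 [0.124 0.127 0.128]
82 146 [0.124 0.126 0.128]
83 146 [0.124 0.127 0.128]
84 148 [0.124 0.127 0.128]
85 157 [0.124 0.126 0.128]
86 147 [0.124 0.127 0.128]
87 155 [0.124 0.127 0.128]
88 152 [0.123 0.127 0.128]
89 155 [0.124 0.127 0.128]
90 144 [0.124 0.127 0.128]
91 157 [0.124 0.126 0.128]
92 159 [0.124 0.126 0.128]
93 160 [0.124 0.126 0.128]
94 140 [0.124 0.126 0.128]
95 142 [0.123 0.126 0.127]
96 158 [0.124 0.126 0.127]
97 138 [0.124 0.125 0.127]
98 103 [0.123 0.125 0.126]
99 5 [0.122 0.123 0.124]
102 507 [0.106 0.115 0.124]
103 268 [0.107 0.123 0.125]
104 162 [0.122 0.124 0.126]
105 161 [0.122 0.124 0.126]
106 143 [0.122 0.124 0.126]
107 65 [0.121 0.123 0.125]
```

About 2.5 mm of gap is left at the plate.

jog_arm(
  plan=[
    {"dx": 0.0,"dy": 0.04,"dz": 0,"spin": 0},
    {"dx": 0.0,"dy": 0.08,"dz": 0,"spin": 0},
    {"dx": 0.01,"dy": 0.12,"dz": 0,"spin": 0},
  ],
)

```text
clock: 12.82
position: [0.5032, -0.0901, 0.0854]
orientation: [1.723, 2.627, -0.005]
force: [-5.2, -3.9, 3.3]
finger_gap: 0.265
grasp_force: 30.0
```

jog_arm(
  plan=[
    {"dx": 0.0,"dy": 0.03,"dz": 0,"spin": 0},
    {"dx": 0.0,"dy": 0.06,"dz": 0,"spin": 0},
  ],
)

```text
clock: 12.98
position: [0.5033, -0.0894, 0.0854]
orientation: [1.723, 2.627, -0.005]
force: [-4.8, -4.8, 3.3]
finger_gap: 0.271
grasp_force: 30.0
```

jog_arm(
  plan=[
    {"dx": 0.0,"dy": 0.03,"dz": 0,"spin": 0},
    {"dx": 0.0,"dy": 0.05,"dz": 0,"spin": 0},
  ],
)

```text
clock: 13.15
position: [0.5033, -0.0889, 0.0854]
orientation: [1.723, 2.627, -0.005]
force: [-5.5, -4.8, 2.1]
finger_gap: 0.272
grasp_force: 30.0
```

jog_arm(
  plan=[
    {"dx": 0.0,"dy": 0.02,"dz": 0,"spin": 0},
    {"dx": 0.0,"dy": 0.04,"dz": 0,"spin": 0},
  ],
)

```text
clock: 13.32
position: [0.5033, -0.0885, 0.0854]
orientation: [1.723, 2.627, -0.005]
force: [-4.9, -3.7, 2.9]
finger_gap: 0.265
grasp_force: 30.0
```

jog_arm(
  plan=[
    {"dx": 0.0,"dy": 0.02,"dz": 0,"spin": 0},
    {"dx": 0.0,"dy": 0.04,"dz": 0,"spin": 0},
  ],
)

```text
clock: 13.48
position: [0.5033, -0.0882, 0.0854]
orientation: [1.723, 2.627, -0.005]
force: [-5.2, -3.9, 1.6]
finger_gap: 0.268
grasp_force: 30.0
```

jog_arm(
  plan=[
    {"dx": 0.0,"dy": 0.03,"dz": 0,"spin": 0},
    {"dx": 0.0,"dy": 0.05,"dz": 0,"spin": 0},
  ],
)

```text
clock: 13.65
position: [0.5033, -0.0877, 0.0854]
orientation: [1.723, 2.627, -0.005]
force: [-4.1, -3.7, 2.3]
finger_gap: 0.267
grasp_force: 30.0
```

jog_arm(
  plan=[
    {"dx": 0.0,"dy": 0.02,"dz": 0,"spin": 0},
    {"dx": 0.0,"dy": 0.04,"dz": 0,"spin": 0},
  ],
)

```text
clock: 13.82
position: [0.5033, -0.0874, 0.0854]
orientation: [1.723, 2.626, -0.005]
force: [-4.2, -4.5, 2.4]
finger_gap: 0.267
grasp_force: 30.0
```

jog_arm(
  plan=[
    {"dx": 0.0,"dy": 0.02,"dz": 0,"spin": 0},
    {"dx": 0.0,"dy": 0.04,"dz": 0,"spin": 0},
  ],
)

```text
clock: 13.98
position: [0.5034, -0.0872, 0.0854]
orientation: [1.723, 2.626, -0.006]
force: [-4.3, -5.6, 2.5]
finger_gap: 0.272
grasp_force: 30.0
```

jog_arm(
  plan=[
    {"dx": 0.0,"dy": 0.02,"dz": 0,"spin": 0},
    {"dx": 0.0,"dy": 0.04,"dz": 0,"spin": 0},
  ],
)

```text
clock: 14.15
position: [0.5034, -0.0871, 0.0854]
orientation: [1.722, 2.626, -0.006]
force: [-5.2, -5.8, 1.2]
finger_gap: 0.275
grasp_force: 30.0
```

jog_arm(
  plan=[
    {"dx": 0.0,"dy": 0.03,"dz": 0,"spin": 0},
    {"dx": 0.0,"dy": 0.03,"dz": 0,"spin": 0},
  ],
)

```text
clock: 14.32
position: [0.5034, -0.087, 0.0854]
orientation: [1.722, 2.626, -0.007]
force: [-5.1, -7.0, 2.3]
finger_gap: 0.268
grasp_force: 30.0
```

jog_arm(
  plan=[
    {"dx": 0.0,"dy": 0.03,"dz": 0,"spin": 0},
    {"dx": 0.0,"dy": 0.03,"dz": 0,"spin": 0},
  ],
)

```text
clock: 14.48
position: [0.5034, -0.0869, 0.0854]
orientation: [1.722, 2.626, -0.007]
force: [-3.9, -7.4, 2.8]
finger_gap: 0.271
grasp_force: 30.0
```

```bash
python3 - <<'E'
from h import *
s=manip.get_state();c=cam('wrist');save(c,'w6');P=pts(c);z=P[...,2]
a=np.radians(-3);d=np.array([-np.sin(a),np.cos(a)]);n=np.array([np.cos(a),np.sin(a)])
Q=P[...,:2]-s['position'][:2];y=Q@d;x=Q@n
print(s['force'],s['position'])
for lo in list(range(36,46,1))+list(range(94,110,1)):
    m=(abs(x)<.015)&(y*1000>=lo)&(y*1000<lo+1)&(z>0)&(z<.16)
    if m.sum(): print(lo,m.sum(),np.percentile(z[m],[5,50,98]).round(3))
E
```

```text
[-3.87151966 -7.37398839  2.75690929] [ 0.50343069 -0.08691138  0.08543754]
36 116 [0.118 0.12  0.122]
37 116 [0.118 0.12  0.121]
38 150 [0.117 0.119 0.122]
39 119 [0.115 0.118 0.12 ]
40 22 [0.118 0.123 0.125]
41 101 [0.123 0.125 0.127]
42 123 [0.123 0.125 0.127]
43 121 [0.124 0.126 0.127]
44 117 [0.124 0.126 0.127]
45 128 [0.124 0.126 0.128]
94 137 [0.124 0.126 0.128]
95 158 [0.123 0.126 0.128]
96 142 [0.124 0.125 0.127]
97 146 [0.123 0.125 0.127]
98 111 [0.121 0.124 0.125]
99 176 [0.122 0.124 0.126]
100 161 [0.122 0.124 0.126]
101 150 [0.122 0.124 0.126]
102 131 [0.122 0.124 0.126]
103 28 [0.121 0.123 0.124]
108 37 [0.098 0.101 0.102]
109 53 [0.092 0.099 0.101]
```

View pics/w6.png

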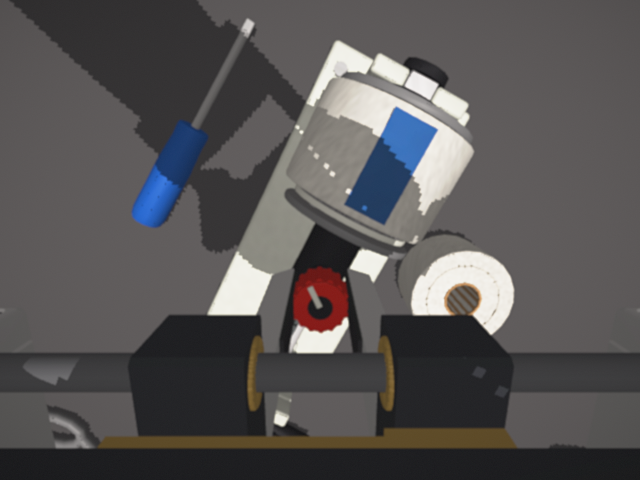

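The wrist view shows the roll flush with the back plate and the guide's felt ring against the roll, at (350, 215). I'll add a touch more preload and then tighten by the same 51°.

jog_arm(
  plan=[
    {"dx": 0.0,"dy": 0.03,"dz": 0,"spin": 0},
    {"dx": 0.0,"dy": 0.05,"dz": 0,"spin": 0},
    {"dx": 0.0,"dy": 0.05,"dz": 0,"spin": 0},
  ],
)

```text
clock: 14.78
position: [0.5034, -0.0868, 0.0854]
orientation: [1.722, 2.625, -0.008]
force: [-5.5, -8.8, 1.3]
finger_gap: 0.272
grasp_force: 30.0
```

jog_arm(
  plan=[
    {"dx": 0,"dy": 0,"dz": 0,"spin": -4},
    {"dx": 0,"dy": 0,"dz": 0,"spin": -8},
    {"dx": 0,"dy": 0,"dz": 0,"spin": -12},
    {"dx": 0,"dy": 0,"dz": 0,"spin": -16},
    {"dx": 0,"dy": 0,"dz": 0,"spin": -20},
    {"dx": 0,"dy": 0,"dz": 0,"spin": -24},
    {"dx": 0,"dy": 0,"dz": 0,"spin": -28},
    {"dx": 0,"dy": 0,"dz": 0,"spin": -32},
    {"dx": 0,"dy": 0,"dz": 0,"spin": -36},
    {"dx": 0,"dy": 0,"dz": 0,"spin": -40},
    {"dx": 0,"dy": 0,"dz": 0,"spin": -44},
    {"dx": 0,"dy": 0,"dz": 0,"spin": -48},
    {"dx": 0,"dy": 0,"dz": 0,"spin": -51},
    {"dx": 0,"dy": 0,"dz": 0,"spin": -51},
    {"dx": 0,"dy": 0,"dz": 0,"spin": -51},
  ],
)

```text
clock: 16.03
position: [0.5044, -0.0866, 0.0855]
orientation: [2.681, 1.627, -0.002]
force: [-1.7, -7.6, -1.5]
finger_gap: 0.269
grasp_force: 30.0
```

```bash
python3 - <<'E'
from h import *
s=manip.get_state();print(s['position'],s['force'],s['moment'],np.degrees(np.arctan2(*R.from_rotvec(s['orientation']).as_matrix()[1::-1,1])))
c=cam('wrist');save(c,'w7')
E
```

```text
[ 0.50441832 -0.08659736  0.08545191] [-1.72959462 -7.61573001 -1.54932842] [-1.48308811  0.28192519  0.12787967] -27.503393171141354
```

View pics/w7.png

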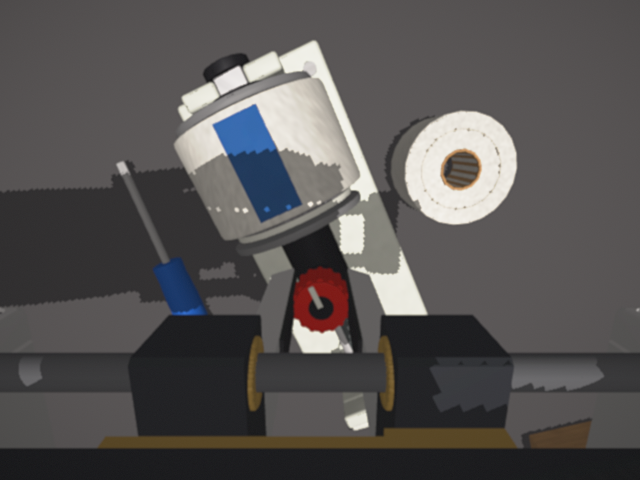

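The mark is still at the same place relative to the gripper, at (315, 297), so the screw is back at its original angle. The roll is sandwiched between plate and guide. I'll release and lift.

jog_arm(
  plan=[
    {"dx": 0,"dy": 0,"dz": 0,"spin": 0},
    {"dx": 0,"dy": 0,"dz": 0,"spin": 0},
    {"dx": 0,"dy": 0,"dz": 0,"spin": 0},
    {"dx": 0,"dy": 0,"dz": 0,"spin": 0},
    {"dx": 0,"dy": 0,"dz": 0,"spin": 0},
    {"dx": 0,"dy": 0,"dz": 0,"spin": 0},
    {"dx": 0,"dy": 0,"dz": 0,"spin": 0},
    {"dx": 0,"dy": 0,"dz": 0,"spin": 0},
    {"dx": 0,"dy": 0,"dz": 1,"spin": 0},
    {"dx": 0,"dy": 0,"dz": 2,"spin": 0},
    {"dx": 0,"dy": 0,"dz": 4,"spin": 0},
    {"dx": 0,"dy": 0,"dz": 6,"spin": 0},
    {"dx": 0,"dy": 0,"dz": 9,"spin": 0},
    {"dx": 0,"dy": 0,"dz": 12,"spin": 0},
    {"dx": 0,"dy": 0,"dz": 13,"spin": 0},
    {"dx": 0,"dy": 0,"dz": 13,"spin": 0},
    {"dx": 0,"dy": 0,"dz": 13,"spin": 0},
  ],
  gripper=0.4,
)

```text
clock: 17.5
position: [0.5039, -0.0841, 0.2154]
orientation: [2.686, 1.629, 0.001]
force: [0.4, 0.5, -0.8]
finger_gap: 0.6
grasp_force: 0.0
```

```bash
python3 - <<'E'
from h import *
s=manip.get_state();print(s['position'],s['force'],s['finger_gap'])
c=cam('wrist');save(c,'w8');P=pts(c);z=P[...,2]
a=np.radians(-3);d=np.array([-np.sin(a),np.cos(a)]);n=np.array([np.cos(a),np.sin(a)])
Q=P[...,:2]-np.array([.5044,-.0866]);y=Q@d;x=Q@n
for lo in list(range(34,46,2))+list(range(92,110,2)):
    m=(abs(x)<.015)&(y*1000>=lo)&(y*1000<lo+2)&(z>0)&(z<.16)
    if m.sum(): print(lo,m.sum(),np.percentile(z[m],[5,50]).round(3))
E
```

```text
[ 0.50389011 -0.08406572  0.215379  ] [ 0.43059296  0.50843541 -0.78819327] 0.6000623410231801
34 18 [0.118 0.12 ]
36 85 [0.118 0.12 ]
38 86 [0.116 0.119]
40 60 [0.123 0.125]
42 83 [0.124 0.126]
44 86 [0.123 0.126]
92 98 [0.123 0.126]
94 93 [0.124 0.126]
96 87 [0.123 0.125]
98 95 [0.121 0.124]
100 97 [0.122 0.124]
102 44 [0.122 0.123]
104 8 [0.098 0.1  ]
106 78 [0.094 0.1  ]
108 56 [0.092 0.098]
```

View pics/w8.png

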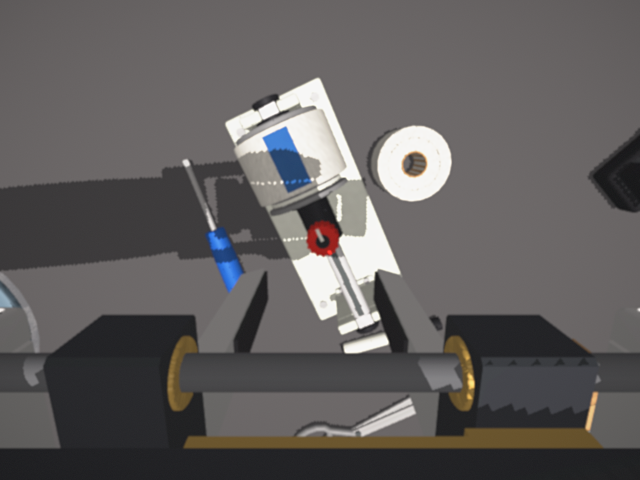

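The roll at (290, 158) sits flush between the plate and the guide. The knob at (322, 238) is free, nothing else has moved, and the gripper is clear.

```bash
python3 -c "
from workcell import manip
print(manip.close_job())"
```

```text
the job is handed in; nothing more can be done
None
```

The roll is pushed home against the back plate with the guide's felt on it, pressing with an estimated 5 N; the thumb screw is back at its original angle, the gripper is clear, and the job was handed in at about 17.5 s (no verdict was returned).

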